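Fetch the barrel pattern from behind the tall ones and set it in the mould box

TASK

The short barrel pattern stands at the back of the pattern crate, boxed in behind the tall column and the tall plug: lift those two out and stand them both on the cutting mat, then set the barrel upright in the middle of the empty mould box, ready for pouring. Then put the column and the plug back in the crate, each standing where it stood before. Knock nothing over, and leave the two wheels in the crate and the file and offcut on the bench where they are.

Things in the scene. Friction and masses are not known exactly. Their poses are not given: they have to be found in the camera images.
- column: Loose. Tall cream turned column: round foot 52 mm wide, 12 mm high, then a straight shaft 32 mm in diameter (24 to 100 mm up), a collar 42 mm wide (104 to 112 mm), top at 124 mm. ~0.12 kg. Origin: centre of the underside, z up its axis. Starts upright in the crate's front row beside the plug. Grip the shaft 90 mm up, fingers closing along the crate's x (no room between the two).
- plug: Loose. Tall cream stepped plug: cylinder 54 mm in diameter up to 76 mm, a shoulder, then a plain spigot 30 mm in diameter (83 to 124 mm up). ~0.15 kg. Origin: centre of the underside, z up its axis. Starts upright in the crate's front row, 66 mm from the column; which is on the left varies. Grip the spigot 106 mm up, fingers closing along the crate's x.
- barrel: Loose. Short cream turned barrel: cylinder 46 mm in diameter up to 34 mm, a step 34 mm wide on top up to 42 mm. ~0.07 kg. Origin: centre of the underside, z up its axis. Starts upright mid back row of the crate, between the wheels (gaps 12 mm), behind column and plug; 30 mm free to the back wall. Once they are gone grip it 26 mm up, fingers closing along the crate's x.
- crate: Fixed. Shallow open plywood crate, 167 mm along its x, 228 mm along its y, 54 mm high; walls and floor 9 mm thick, so its inner floor is 9 mm above the bench. Origin: centre of its underside; x points to its back, away from the robot (turned up to 0.25 rad either way), y to its left. Front row at about x = -35 mm, back row at about x = +22 mm in its frame.
- cutting_mat: Fixed. Flat dark cutting mat with a fine grid, 200 mm along its x, 140 mm along its y, 3 mm thick; the side area for column and plug. Origin: centre of its underside. It lies to the left or right of the crate, the mould box on the other side.
- mould_box: Fixed. Empty mould box: plywood baseboard 172 x 172 x 12 mm, on it four white boards 6 mm thick and 50 mm high round an inner space 130 x 130 mm, open at the top. Inner floor 12 mm, wall tops 62 mm above the bench. Origin: centre of the baseboard's underside, straight below the middle of the inner space; x and y run along the walls.
- wheel_left: Loose bystander. Cream flanged wheel, 56 mm in diameter, 26 mm high, 16 mm bore, lying flat in the crate's back row, left of the barrel. Origin: centre of the underside.
- wheel_right: Loose bystander. The same kind of wheel, lying flat right of the barrel. Origin: centre of the underside.
- file: Loose bystander. Flat steel file with a round wooden handle, 210 mm long, 22 mm high, lying on the bench between the robot and the crate. Origin: under the joint of blade and handle, x along the blade.
- offcut: Loose bystander. Plain cream cylinder, 36 mm in diameter, 55 mm high, standing on the bench to the left of the crate. Origin: centre of the underside.

How it is judged:
On the way, in this order (a step that is already met when the one before it is completed fails the run):
1. the column and the plug both stand upright on the cutting mat, let go (x of column in the frame of cutting_mat between -0.1 and 0.1 m and y of column in the frame of cutting_mat between -0.07 and 0.07 m and z of column in the frame of cutting_mat between -0.007 and 0.007 m and angle between each of column, plug's own z axis and vertical below 0.1 rad and linear speed of each of column, plug below 0.03 m/s and angular speed of each of column, plug below 0.3 rad/s and contact force between each of column, plug and the fingers below 0.1 N and x of plug in the frame of cutting_mat between -0.1 and 0.1 m and y of plug in the frame of cutting_mat between -0.07 and 0.07 m and z of plug in the frame of cutting_mat between -0.007 and 0.007 m), for 0.2 s.
2. the barrel stands upright in the middle of the mould box (within 12 mm), let go, with the column and the plug still on the mat (all of step 1 and horizontal distance between barrel and mould_box below 0.012 m and z of barrel in the frame of mould_box between 0.008 and 0.017 m and angle between barrel's own z axis and vertical below 0.1 rad and linear speed of barrel below 0.03 m/s and angular speed of barrel below 0.3 rad/s and contact force between barrel and the fingers below 0.1 N), for 0.2 s.
At the end, for the whole second after the job is handed in: The barrel stands upright on the mould box's floor within 12 mm of its middle; the column and the plug stand upright in the crate, each within 15 mm of where it stood at the start; all three are at rest (horizontal distance between barrel and mould_box below 0.012 m and z of barrel in the frame of mould_box between 0.008 and 0.017 m and angle between each of barrel, column, plug's own z axis and vertical below 0.1 rad and linear speed of each of barrel, column, plug below 0.03 m/s and angular speed of each of barrel, column, plug below 0.3 rad/s and distance of each of column, plug from where it was at the start of the episode below 0.015 m); the robot touches nothing.
It fails at once if the column, the plug or the barrel is knocked over (angle between any of column, plug, barrel's own z axis and vertical above 0.6 rad).
It fails at once if the left wheel is pushed more than 20 mm from its place or tipped (distance of wheel_left from where it was at the start of the episode above 0.02 m or angle between wheel_left's own z axis and vertical above 0.5 rad).
It fails at once if the right wheel is pushed more than 20 mm from its place or tipped (distance of wheel_right from where it was at the start of the episode above 0.02 m or angle between wheel_right's own z axis and vertical above 0.5 rad).
It fails at once if the file is pushed more than 20 mm from its place or tipped (distance of file from where it was at the start of the episode above 0.02 m or angle between file's own z axis and vertical above 0.5 rad).
It fails at once if the offcut is pushed more than 20 mm from its place or tipped (distance of offcut from where it was at the start of the episode above 0.02 m or angle between offcut's own z axis and vertical above 0.5 rad).
It also fails if it takes over 115 s, if anything falls off the work surface, if the arm or the gripper's body presses on something with over 40 N, if the wrist force passes 120 N, or if a joint passes its speed limit or range.

ROBOT

A 6-joint arm with a two-finger parallel gripper is mounted at the origin on the work surface. World frame = base frame: x ahead of the robot, y to its left, z up, the work surface at z = 0. Lengths are in m, angles in rad, forces in N, time in s.
With the tool pointing down it reaches from about 0.35 to 0.975 m from the base axis. Payload 7.1 kg.
Tool frame: the origin (TCP) lies at the very end of the fingers, on their centre line; the grasp point (between the pads) lies 19 mm behind it; z points along the fingers, y is the line along which they close (so a half turn about z gives the same grasp; the last joint's range is limited). The gripper opens to 88 mm and grips with 3 to 60 N. Pads are 20 mm wide; open, the fingers measure 115 mm over their backs; the gripper's body (75 mm by 178 mm) begins 61 mm behind the grasp point.
Start: joints at [1.239, 0.423, 1.63, -0, 1.089, -0.019], TCP at [0.192, 0.595, 0.223] pointing down, gripper open.
Joint ranges: [-3, 3], [-0.9, 2.11], [0.09, 2.58], [-1.31, 4.45], [0.11, 2.69], [-2.54, 2.54]. Speed limits (rad/s): [2.39, 2.39, 3.01, 3.14, 3.14, 3.14].

INTERFACE

Orientations are given as a 3x3 rotation matrix whose columns are the frame's x, y, z axes.
In Python, from cell import robot gives the robot as it stands.
- The arm moves only by the shell command python3 -m crank 'ROWS' [FORCE]. ROWS is JSON, one flat list of numbers, 5 for each row, row after row: the shift along the tool's x, y, z in m, then the turn about the tool's z in rad, then the finger opening in m, from 0 to 0.0878. A call has 1 to 12 rows; each row is the pose to reach, as a shift and turn from the pose commanded when the call began, along the tool's axes at that moment; what a row does not reach only later rows make up. A row lasts 1/8 s, in which the tool goes at most 62.5 mm and 10.7 degrees, less where a joint would pass 70% of its speed; a pose out of reach is approached as far as the arm can. A call with a gripper value outside its range is refused whole. The fingers move at their own pace and stop on an object; FORCE is the grip in N (left out, the last holds). Time passes only in rows, so rows that repeat a pose let the fingers close. It gives the time, the measured TCP pose, the force, the opening and the grip force at its end, in the units of the state.
- robot.state(): the state, without advancing time (a new reading comes with each control period).
- robot.grab_frame(name): name is "scene" or "side" or "wrist"; returns the picture (480x640x3 uint8, red, green, blue); there is no depth.
- robot.camera_params(name): a dict with "K" (3x3 intrinsics, pixels), "k1" (the pictures are not rectified: a ray, as slopes to the right and down, at radius r is drawn at 1 + k1 r^2 times it, then the intrinsics apply), "world_from_camera" (4x4, takes a point from camera to world coordinates); the wrist camera has in their place "hand_eye" (4x4, takes a point from camera to tool coordinates, whose origin is the TCP and whose axes are the flange's). Camera axes: x right, y up, looking along -z (the intrinsics and any distortion apply to the point x, -y, -z); pixel columns grow to the right and rows downward; lengths in m; the calibration is good to about 2 mm. A picture is of the moment at which its call begins: read the wrist's pose just before it. camera_params takes no time and is no camera call.
- robot.finish_job(): hands the job in; it is judged then, once.
Trained networks look in the newest picture that a camera, given by its name, has taken for a name from the list of things; names that differ only in an ending like _2 or _b are one class to them, and where a whole thing is asked for, a point or a joint stands for the part that bears it (a point fixed in the world has none). Each returns a list of dicts, best first, with "confidence" (0 to 1); they miss things now and then, are a little off and sometimes report something else, mostly with a low value. They report only what shows in the picture. A call takes as long as a camera call.
- robot.trace(query, camera): "pixels" (480x640 bool, what is visible of it).
- robot.spot_point(query, camera): "point" ([x, y, z] in m, in world coordinates, good to about 4 mm: a listed point, or the origin of a listed thing).
The state is a dict: "time_s": time; "joint_pos": joint angles; "joint_vel": joint speeds; "joint_torque": joint torques, N m; "ee_pos": TCP position; "eef_rot": TCP orientation; "force": force on the tool from outside, world axes, zero at the start; "torque": the same for the moment, N m; "finger_gap": opening from 0.0 (shut) to 1.0 (fully open); "grasp_force": force on a finger pad.
Only numpy, scipy, OpenCV 4.12 (cv2) and the standard library are available. Lean on these libraries where they do the work, as an engineer would, in place of code of your own. Each camera call takes 0.05 s, during which the arm holds its last target. There are 200 camera calls.

## Working session

There is one attempt and no reset: what is moved stays moved. The work goes in short steps, Python scripts to look and compute and a shell command to move; the robot and the scene stay as the last step left them, time stands still between calls to the robot, and variables do not carry over. Pictures are saved under pics/ and viewed, at most 14 in all, crops included, and the job is handed in when it is done.

```bash
ls; mkdir -p pics; cat > h.py <<'E'
import numpy as np, cv2
from cell import robot
T=['column','plug','barrel','crate','cutting_mat','mould_box','wheel_left','wheel_right','file','offcut']
def save(cam,name):
    im=robot.grab_frame(cam); cv2.imwrite(f'pics/{name}.png',im[:,:,::-1]); return im
E
python3 - <<'E'
from h import *
np.set_printoptions(precision=4,suppress=True)
s=robot.state(); print(s['time_s'],s['ee_pos'],s['eef_rot'],s['force'],s['finger_gap'])
for c in ['scene','side']:
    save(c,c+'0'); p=robot.camera_params(c); print(c,p)
    for t in T:
        r=robot.spot_point(t,c)
        print(t,[(np.round(d['point'],4),round(d['confidence'],2)) for d in r[:3]])
print(robot.camera_params('wrist'))
E
```

```text
pics
0.0 [0.1921 0.5941 0.2219] [[-0.9515  0.3077 -0.0005]
 [ 0.3077  0.9515 -0.0014]
 [ 0.     -0.0015 -1.    ]] [0.5478 1.123  0.2872] 1.0013904915061054
scene {'K': array([[599.5094,   0.    , 320.8692],
       [  0.    , 599.5094, 244.0937],
       [  0.    ,   0.    ,   1.    ]]), 'k1': 0.049442323784820524, 'world_from_camera': array([[ 0.5816, -0.6692,  0.4625,  1.136 ],
       [ 0.8134,  0.488 , -0.3166, -0.3925],
       [-0.0138,  0.5603,  0.8281,  1.1114],
       [ 0.    ,  0.    ,  0.    ,  1.    ]])}
column [(array([ 0.5608, -0.0642,  0.0085]), 0.78)]
plug []
barrel [(array([ 0.6189, -0.0319,  0.0091]), 0.79)]
crate [(array([ 0.5926, -0.0291, -0.0011]), 0.74), (array([ 0.6169, -0.0952,  0.0081]), 0.21)]
cutting_mat [(array([ 0.5258, -0.2919,  0.0005]), 0.87)]
mould_box [(array([ 0.5115,  0.2933, -0.0003]), 0.97), (array([ 0.5572, -0.0663,  0.0068]), 0.48)]
wheel_left [(array([0.6152, 0.0304, 0.0125]), 0.73)]
wheel_right [(array([ 0.6143, -0.0964,  0.0065]), 0.92)]
file [(array([ 0.4   ,  0.0241, -0.0018]), 0.7)]
offcut [(array([ 0.6773,  0.2076, -0.005 ]), 0.62)]
side {'K
[... 650 characters left out ...]
_mat [(array([ 0.5237, -0.2927, -0.0019]), 0.81), (array([ 0.6162, -0.0954,  0.0105]), 0.3)]
mould_box [(array([0.5126, 0.2872, 0.0004]), 0.7)]
wheel_left [(array([0.6114, 0.0316, 0.008 ]), 0.8)]
wheel_right [(array([ 0.62  , -0.0957,  0.0126]), 0.69)]
file [(array([ 0.4015,  0.0206, -0.0066]), 0.68)]
offcut [(array([ 0.6769,  0.2089, -0.0032]), 0.67)]
{'K': array([[355.3323,   0.    , 313.115 ],
       [  0.    , 355.3323, 238.1865],
       [  0.    ,   0.    ,   1.    ]]), 'k1': 0.01727935845399155, 'hand_eye': array([[ 0.0002,  0.967 ,  0.2547,  0.0704],
       [ 1.    , -0.0002, -0.0001,  0.    ],
       [-0.    ,  0.2547, -0.967 , -0.1623],
       [ 0.    ,  0.    ,  0.    ,  1.    ]])}
```

View pics/scene0.png

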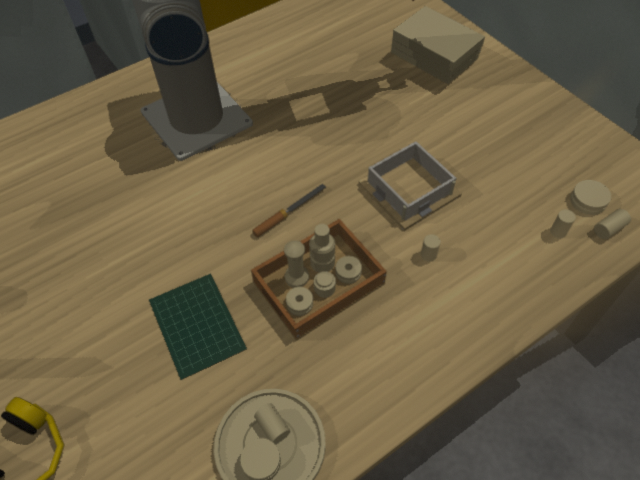

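View pics/side0.png

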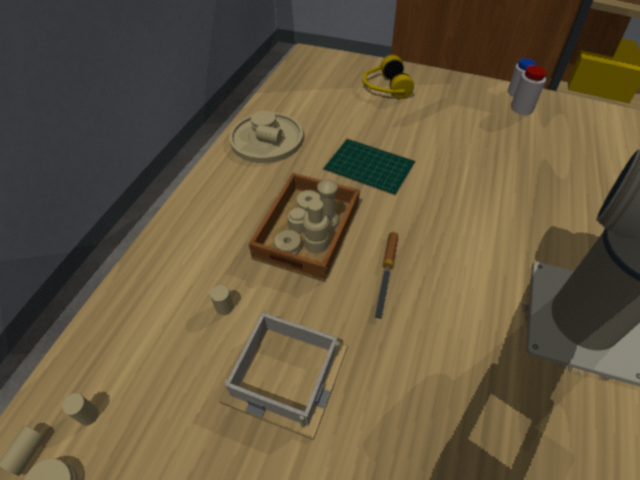

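The scene view shows the column at (295,262), plug (322,243), barrel (325,283) and wheels (299,300) and (348,268). The mat is on the robot's right (197,325) and the mould box on its left (412,183). Detections from both cameras agree with this. Next I'll move over the crate for a close look.

```bash
python3 -m crank '[-0.57,-0.47,-0.05,1.25,0.0878,-0.57,-0.47,-0.05,1.25,0.0878,-0.57,-0.47,-0.05,1.25,0.0878,-0.57,-0.47,-0.05,1.25,0.0878,-0.57,-0.47,-0.05,1.25,0.0878,-0.57,-0.47,-0.05,1.25,0.0878,-0.57,-0.47,-0.05,1.25,0.0878,-0.57,-0.47,-0.05,1.25,0.0878,-0.57,-0.47,-0.05,1.25,0.0878,-0.57,-0.47,-0.05,1.25,0.0878,-0.57,-0.47,-0.05,1.25,0.0878,-0.57,-0.47,-0.05,1.25,0.0878]'
python3 -m crank '[0.0,0.0,0.0,0.0,0.0878,0.0,0.0,0.0,0.0,0.0878]'
```

```text
time_s: 2.6
ee_pos: [0.5911, -0.0302, 0.273]
eef_rot: [[-0.007, 1.0, 0.001], [1.0, 0.007, -0.0], [-0.0, 0.001, -1.0]]
force: [0.5, -0.4, -0.3]
finger_gap: 1.003
grasp_force: 0.0
time_s: 2.85
ee_pos: [0.5894, -0.0276, 0.2723]
eef_rot: [[-0.007, 1.0, -0.001], [1.0, 0.007, 0.0], [0.0, -0.001, -1.0]]
force: [-0.5, -0.1, -0.2]
finger_gap: 1.005
grasp_force: 0.0
```

```bash
cat >> h.py <<'E'
np.set_printoptions(precision=4,suppress=True)
def cam(c):
    p=robot.camera_params(c)
    if c=='wrist':
        s=robot.state(); W=np.eye(4); W[:3,:3]=s['eef_rot']; W[:3,3]=s['ee_pos']; p['world_from_camera']=W@p['hand_eye']
    return p
def proj(p,X):
    T=np.linalg.inv(p['world_from_camera']); X=np.atleast_2d(X); c=X@T[:3,:3].T+T[:3,3]
    u=np.c_[c[:,0],-c[:,1]]/-c[:,2:]; u=u*(1+p['k1']*(u**2).sum(1,keepdims=True))
    return u*p['K'][0,0]+p['K'][:2,2]
def plane(p,uv,z):
    u=(np.atleast_2d(uv)-p['K'][:2,2])/p['K'][0,0]; v=u.copy()
    for _ in range(8): v=u/(1+p['k1']*(v**2).sum(1,keepdims=True))
    d=np.c_[v[:,0],-v[:,1],-np.ones(len(v))]@p['world_from_camera'][:3,:3].T; o=p['world_from_camera'][:3,3]
    return o+d*((z-o[2])/d[:,2])[:,None]
def spots(c,names):
    for t in names: print(c,t,[(np.round(d['point'],4),round(d['confidence'],2)) for d in robot.spot_point(t,c)[:2]])
E
python3 - <<'E'
from h import *
p=cam('wrist'); im=save('wrist','w1'); print(p['world_from_camera'])
spots('wrist',['column','plug','barrel','crate','wheel_left','wheel_right'])
E
```

```text
[[ 1.     -0.0078 -0.0006  0.5882]
 [ 0.0077  0.967   0.2545  0.0421]
 [-0.0014 -0.2545  0.9671  0.4346]
 [ 0.      0.      0.      1.    ]]
wrist column [(array([ 0.5607, -0.0694,  0.0053]), 0.85)]
wrist plug [(array([0.5622, 0.0034, 0.0074]), 0.61)]
wrist barrel [(array([ 0.6109, -0.0319,  0.0097]), 0.9)]
wrist crate [(array([ 0.5921, -0.0311,  0.0007]), 0.7), (array([ 0.56  , -0.0664,  0.0065]), 0.27)]
wrist wheel_left [(array([0.6142, 0.0281, 0.0099]), 0.76)]
wrist wheel_right [(array([ 0.6154, -0.0976,  0.0111]), 0.7)]
```

View pics/w1.png

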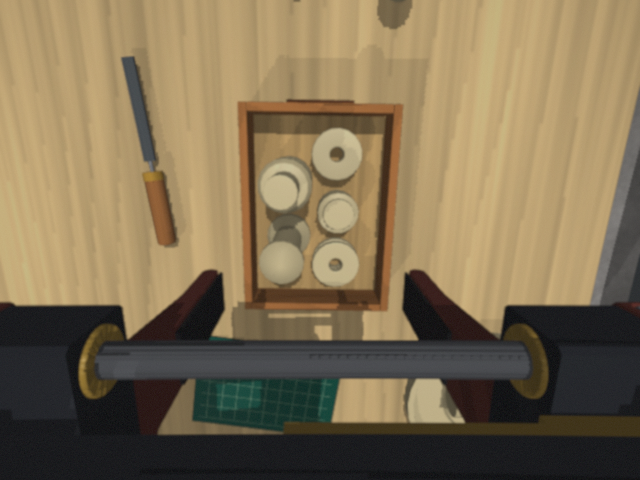

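The wrist view shows the crate nearly square to the image, with top corners (239,103), (402,105), (387,309) and (246,307). The plug top is at (280,192), column top (281,262), barrel top (339,213) and wheel bores (337,153) and (335,265).

```bash
python3 - <<'E'
from h import *
p=cam('wrist')
q=plane(p,[[239,103],[402,105],[387,309],[246,307]],.054); print(q, q.mean(0))
print('yaw',[np.arctan2(*(a)[[1,0]]) for a in (q[1]-q[0],q[2]-q[3])],[np.arctan2(-(a)[0],a[1]) for a in (q[0]-q[3],q[1]-q[2])])
print('col,plug tops .133',plane(p,[[281,262],[280,192]],.133)); print('barrel .051',plane(p,[[339,213]],.051)); print('wheels',plane(p,[[337,153],[335,265]],.035))
# silhouettes tops in scene/side for height triangulation
def tri(obs):
    from scipy.optimize import least_squares
    f=lambda X:np.concatenate([(proj(cam(c),X)[0]-uv) for c,uv in obs]); r=least_squares(f,[.58,-.03,.05]); return r.x,r.fun
for t in ['column','plug','barrel','mould_box','cutting_mat']:
    for c in ['scene','side','wrist']:
        robot.grab_frame(c); r=robot.trace(t,c)
        if r:
            m=r[0]['pixels']; v,u=np.nonzero(m); top=u[v<=v.min()+1].mean()
            print(t,c,round(r[0]['confidence'],2),'bbox',u.min(),v.min(),u.max(),v.max(),'area',m.sum(),'cen',u.mean().round(1),v.mean().round(1),'topu',top.round(1))
            np.save(f'pics/{t}_{c}.npy',m)
E
```

```text
[[ 0.5133  0.0821  0.054 ]
 [ 0.6772  0.0817  0.054 ]
 [ 0.6763 -0.1425  0.054 ]
 [ 0.5116 -0.1416  0.054 ]] [ 0.5946 -0.0301  0.054 ]
yaw [np.float64(-0.002286780786890833), np.float64(-0.005827843708284247)] [np.float64(-0.007736409411112689), np.float64(-0.004252780393759517)]
col,plug tops .133 [[ 0.5604 -0.0593  0.133 ]
 [ 0.5604  0.0034  0.133 ]]
barrel .051 [[ 0.6173 -0.0297  0.051 ]]
wheels [[ 0.6144  0.0339  0.035 ]
 [ 0.6155 -0.0955  0.035 ]]
column scene 0.92 bbox 284 241 308 287 area 867 cen 295.1 265.0 topu 293.5
column side 0.93 bbox 318 180 338 229 area 629 cen 328.9 200.9 topu 328.0
column wrist 0.6 bbox 259 214 309 283 area 2584 cen 284.5 248.9 topu 288.0
plug scene 0.91 bbox 309 224 334 272 area 993 cen 321.6 249.5 topu 321.2
plug side 0.75 bbox 303 199 328 253 area 1139 cen 315.6 228.2 topu 314.9
plug wrist 0.82 bbox 257 156 311 211 area 2402 cen 284.7 183.6 topu 286.3
barrel scene 0.79 bbox 314 272 334 297 area 461 cen 324.2 284.5 topu 324.5
barrel side 0.73 bbox 288 207 306 232 area 358 cen 296.1 218.9 topu 297.0
barrel wrist 0.6 bbox 317 190 357 232 area 1365 cen 336.8 211.1 topu 335.5
mould_box scene 0.57 bbox 363 143 461 229 area 5200 cen 410.2 185.2 topu 415.2
mould_box side 0.97 bbox 220 313 346 439 area 9944 cen 284.8 374.8 topu 264.5
cutting_mat scene 0.97 bbox 150 274 245 378 area 5967 cen 196.5 325.8 topu 208.3
cutting_mat side 0.65 bbox 325 139 413 193 area 2757 cen 370.2 165.9 topu 349.8
cutting_mat wrist 0.9 bbox 192 336 338 431 area 6671 cen 263.1 400.8 topu 217.6
```

```bash
cat >> h.py <<'E'
from scipy.optimize import least_squares
PROF={'column':[(.026,0),(.026,.012),(.016,.024),(.016,.1),(.021,.104),(.021,.112),(.016,.124)],'plug':[(.027,0),(.027,.076),(.015,.083),(.015,.124)],'barrel':[(.023,0),(.023,.034),(.017,.034),(.017,.042)]}
A=np.linspace(0,2*np.pi,60)
def rev(t,X): return np.concatenate([np.c_[r*np.cos(A),r*np.sin(A),A*0+h] for r,h in PROF[t]])+X
def box(p,t,X): q=proj(p,rev(t,X)); return np.r_[q.min(0),q.max(0)]
def fit(t,obs,x0):  # obs: (params, bbox, which of l,t,r,b)
    f=lambda X:np.concatenate([((box(p,t,X)-np.r_[b[0]-.5,b[1]-.5,b[2]+.5,b[3]+.5])[list(w)]) for p,b,w in obs])
    r=least_squares(f,x0,loss='soft_l1',diff_step=1e-4); return r.x,f(r.x).round(1)
E
python3 - <<'E'
from h import *
P={c:cam(c) for c in ['scene','side','wrist']}
bb=lambda t,c:(lambda n:np.r_[n[1].min(),n[0].min(),n[1].max(),n[0].max()])(np.nonzero(np.load(f'pics/{t}_{c}.npy')))
print(*fit('column',[(P['scene'],bb('column','scene'),(0,1,2,3)),(P['side'],bb('column','side'),(1,2)),(P['wrist'],bb('column','wrist'),(0,2,3))],[.56,-.064,.009]))
print(*fit('plug',[(P['scene'],bb('plug','scene'),(0,1,2)),(P['side'],bb('plug','side'),(0,1,2,3)),(P['wrist'],bb('plug','wrist'),(0,1,2))],[.56,.003,.009]))
print(*fit('barrel',[(P['scene'],bb('barrel','scene'),(2,3)),(P['side'],bb('barrel','side'),(0,)),(P['wrist'],bb('barrel','wrist'),(0,1,2,3))],[.616,-.03,.009]))
# mat corners: outlines
for t in ['cutting_mat','mould_box']:
  for c in ['scene','side']:
    cn=max(cv2.findContours(np.load(f'pics/{t}_{c}.npy').astype(np.uint8),0,1)[0],key=cv2.contourArea)
    q=cv2.approxPolyDP(cn,8,True)[:,0]; print(t,c,q.tolist()); print(plane(P[c],q,.003 if t!='mould_box' else .062)[:,:2])
E
```

```text
[ 0.5589 -0.0648  0.0047] [-0.9 -0.8 -0.6  1.6 -2.1 -0.1  0.   0.1 -1.4]
[0.56   0.0023 0.0078] [-0.5 -0.  -0.4 -0.6  0.1  0.   0.  -0.1 -0.2  0.2]
[ 0.6156 -0.0322  0.0095] [-0.   0.3 -0.8 -0.4 -0.6 -0.1  0.6]
cutting_mat scene [[210, 274], [150, 300], [181, 378], [245, 349]]
[[ 0.4393 -0.2078]
 [ 0.4209 -0.3412]
 [ 0.6122 -0.3698]
 [ 0.6334 -0.2381]]
cutting_mat side [[325, 167], [394, 193], [413, 161], [348, 139]]
[[ 0.6269 -0.2413]
 [ 0.4386 -0.2095]
 [ 0.4201 -0.3404]
 [ 0.6064 -0.3696]]
mould_box scene [[418, 143], [363, 179], [403, 229], [461, 194]]
[[0.4503 0.3632]
 [0.461  0.1903]
 [0.6219 0.1737]
 [0.6242 0.3388]]
mould_box side [[262, 313], [220, 402], [312, 439], [346, 348]]
[[0.5793 0.2218]
 [0.5748 0.3892]
 [0.4198 0.3907]
 [0.4179 0.2344]]
```

```bash
python3 -m crank '[-0.036,-0.031,0,0,0.0878,-0.036,-0.031,0.05,0,0.0878,-0.036,-0.031,0.1,0,0.0878,-0.036,-0.031,0.14,0,0.0878,-0.036,-0.031,0.17,0,0.0878,-0.036,-0.031,0.193,0,0.0878,-0.036,-0.031,0.193,0,0.0878]' 20
python3 - <<'E'
from h import *
p=cam('wrist'); im=save('wrist','w2')
spots('wrist',['column','plug'])
E
```

```text
time_s: 5.58
ee_pos: [0.5581, -0.064, 0.0782]
eef_rot: [[-0.008, 1.0, -0.004], [1.0, 0.008, 0.0], [0.0, -0.004, -1.0]]
force: [-0.8, 0.1, 0.3]
finger_gap: 0.999
grasp_force: 0.0
wrist column [(array([ 0.5613, -0.0687,  0.0097]), 0.66)]
wrist plug [(array([0.5586, 0.0015, 0.0062]), 0.91)]
```

View pics/w2.png

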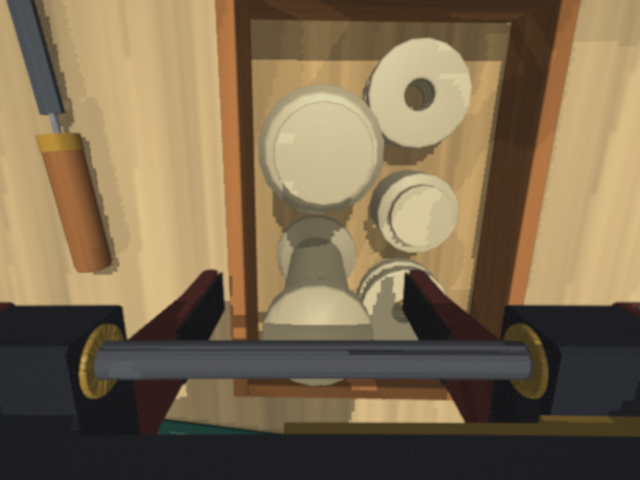

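Column sits midway between the fingers (axis at u≈317, finger midpoint ≈313). I'll close and lift.

```bash
python3 - <<'E'
from h import *
p=cam('wrist'); print('plug top',plane(p,[[322,152]],.133), 'col axis px',proj(p,[[.5595,-.064,.133],[.5595,-.064,.009]]))
E
python3 -m crank '[0,0,0,0,0.02,0,0,0,0,0.02,0,0,0,0,0.02,0,0,0,0,0.02,0,0,0,0,0.02,0,0,0,0,0.02,0,0,-0.01,0,0.02,0,0,-0.03,0,0.02,0,0,-0.03,0,0.02]' 20
```

```text
plug top [[0.5612 0.0033 0.133 ]] col axis px [[314.2139 350.6942]
 [313.4594 249.219 ]]
time_s: 6.85
ee_pos: [0.5604, -0.0643, 0.1112]
eef_rot: [[-0.008, 1.0, 0.003], [1.0, 0.008, -0.0], [-0.0, 0.003, -1.0]]
force: [0.6, 0.1, -1.0]
finger_gap: 0.463
grasp_force: 20.0
```

```bash
python3 - <<'E'
from h import *
save('wrist','w3'); s=save('side','s3'); c=save('scene','c3')
cv2.imwrite('pics/sc3.png',np.hstack([cv2.resize(s[150:270,250:370],(400,400)),cv2.resize(c[200:320,240:360],(400,400))])[:,:,::-1])
print(robot.state()['finger_gap'],robot.state()['grasp_force'])
E
```

```text
0.4686987566715056 19.999882568372414
```

View pics/sc3.png

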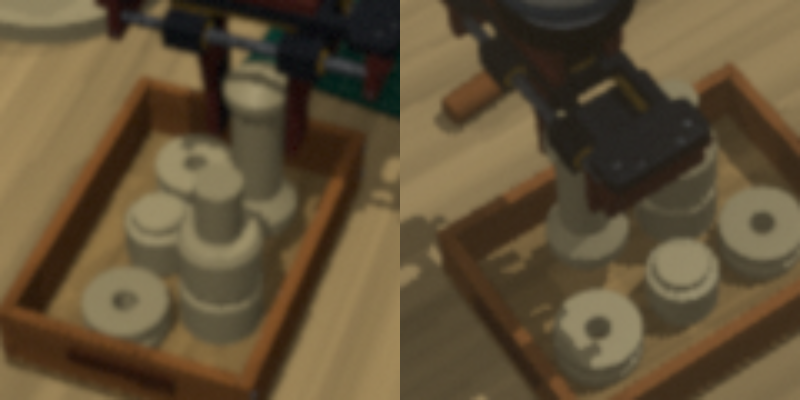

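View pics/w3.png

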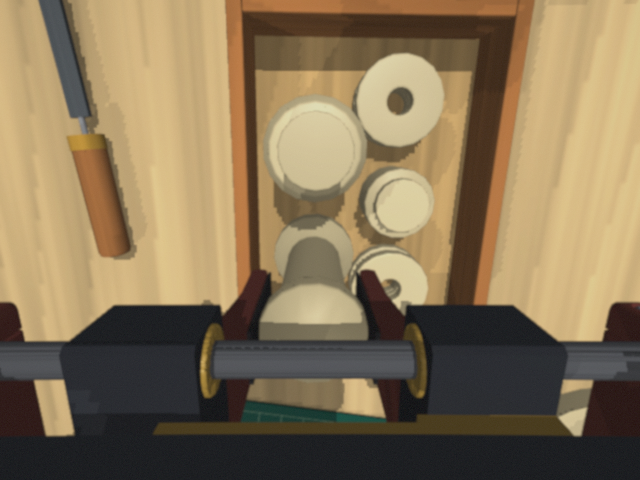

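The fingers appear to have still been closing when I lifted, and they have caught the 42 mm collar (opening 41 mm). The column looks as if it is still on the floor. I'll reopen, go down 32 mm and close for longer.

```bash
python3 -m crank '[0,0,0,0,0.06,0,0,0,0,0.06,0,0,0,0,0.06,0,0,0,0,0.06,0,0,0,0,0.06,0,0,0.015,0,0.06,0,0,0.03,0,0.06,0,0,0.03,0,0.06,0,0,0.03,0,0.06]' 20
python3 - <<'E'
from h import *
P={c:cam(c) for c in ['scene','side','wrist']}
def tb(t,c):
    robot.grab_frame(c); n=np.nonzero(robot.trace(t,c)[0]['pixels']); return np.r_[n[1].min(),n[0].min(),n[1].max(),n[0].max()]
print(tb('column','side'),tb('column','scene'),robot.state()['finger_gap'])
spots('wrist',['column']);spots('side',['column'])
E
```

```text
time_s: 8.12
ee_pos: [0.5592, -0.0642, 0.0793]
eef_rot: [[-0.008, 1.0, -0.001], [1.0, 0.008, 0.0], [0.0, -0.001, -1.0]]
force: [0.1, -0.0, 0.1]
finger_gap: 0.68
grasp_force: 0.0
[317 180 339 229] [283 249 306 287] 0.6862338455009879
wrist column [(array([ 0.5611, -0.068 ,  0.0406]), 0.8)]
side column [(array([ 0.5601, -0.0669,  0.009 ]), 0.71)]
```

```bash
python3 -m crank '[0,0,0,0,0.02,0,0,0,0,0.02,0,0,0,0,0.02,0,0,0,0,0.02,0,0,0,0,0.02,0,0,0,0,0.02,0,0,0,0,0.02,0,0,0,0,0.02,0,0,0,0,0.02]' 20
```

```text
time_s: 9.55
ee_pos: [0.5594, -0.0642, 0.0797]
eef_rot: [[-0.008, 1.0, 0.0], [1.0, 0.008, -0.0], [-0.0, 0.0, -1.0]]
force: [-1.5, 0.2, 3.8]
finger_gap: 0.463
grasp_force: 20.0
```

The gap is again 41 mm. In hindsight the last wrist picture did show the column lifted: its foot did not shrink, and the spot gave base z≈0.04. So the grip holds, and I'll lift and carry the column.

```bash
python3 -m crank '[0,0,-0.02,0,0.02,0,0,-0.05,0,0.02,0,0,-0.09,0,0.02,0,0,-0.14,0,0.02,0,0,-0.15,0,0.02,-0.05,-0.02,-0.15,0,0.02,-0.1,-0.04,-0.15,0,0.02,-0.15,-0.06,-0.15,0,0.02,-0.175,-0.07,-0.15,0,0.02,-0.189,-0.071,-0.15,0,0.02,-0.189,-0.071,-0.15,0,0.02,-0.189,-0.071,-0.15,0,0.02]' 20
python3 - <<'E'
from h import *
p=cam('wrist'); w=save('wrist','w4'); s=save('side','s4')
spots('wrist',['column','cutting_mat']);spots('side',['column','cutting_mat'])
cv2.imwrite('pics/sw4.png',np.hstack([cv2.resize(w,(400,300)),cv2.resize(s[60:240,280:520],(400,300))])[:,:,::-1])
E
```

```text
time_s: 11.05
ee_pos: [0.49, -0.2528, 0.2292]
eef_rot: [[-0.009, 1.0, -0.001], [1.0, 0.009, 0.001], [0.001, -0.001, -1.0]]
force: [-0.1, 0.5, -1.5]
finger_gap: 0.466
grasp_force: 20.0
wrist column [(array([ 0.49  , -0.2496,  0.1559]), 0.75)]
wrist cutting_mat [(array([ 0.5242, -0.2888,  0.0011]), 0.7)]
side column [(array([ 0.4902, -0.2498,  0.1611]), 0.82)]
side cutting_mat [(array([ 0.523 , -0.2945, -0.0008]), 0.93)]
```

View pics/sw4.png

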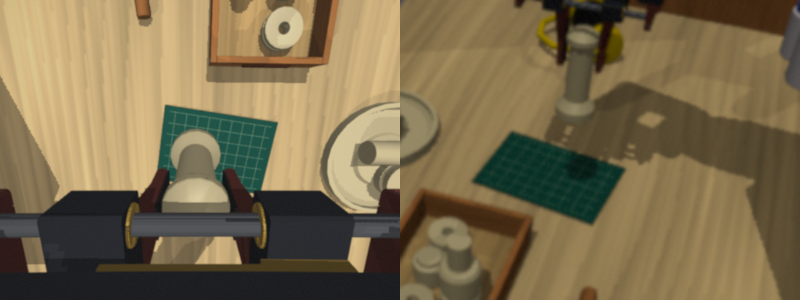

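The column is held upright, base at z≈0.159, over the mat. Lowering and releasing.

```bash
python3 -m crank '[0,0,0.05,0,0.02,0,0,0.1,0,0.02,0,0,0.13,0,0.02,0,0,0.145,0,0.02,0,0,0.151,0,0.02,0,0,0.154,0,0.02,0,0,0.155,0,0.02,0,0,0.155,0,0.02,0,0,0.155,0,0.02]' 20
python3 -m crank '[0,0,0,0,0.05,0,0,0,0,0.06,0,0,0,0,0.07,0,0,0,0,0.08,0,0,0,0,0.08,0,0,-0.03,0,0.08,0,0,-0.08,0,0.08,0,0,-0.13,0,0.0878,0,0,-0.15,0,0.0878,0,0,-0.15,0,0.0878]' 20
python3 - <<'E'
from h import *
robot.grab_frame('wrist');robot.grab_frame('scene');robot.grab_frame('side')
for c in ['wrist','scene','side']: spots(c,['column','plug'])
E
```

```text
time_s: 12.48
ee_pos: [0.4901, -0.2539, 0.0752]
eef_rot: [[-0.008, 1.0, 0.001], [1.0, 0.008, -0.0], [-0.0, 0.001, -1.0]]
force: [-0.3, 0.8, -1.5]
finger_gap: 0.469
grasp_force: 20.0
time_s: 13.72
ee_pos: [0.4907, -0.2542, 0.2263]
eef_rot: [[-0.008, 1.0, 0.003], [1.0, 0.008, -0.002], [-0.002, 0.003, -1.0]]
force: [0.4, -0.8, -0.5]
finger_gap: 0.998
grasp_force: 0.0
wrist column [(array([ 0.4919, -0.2504,  0.0018]), 0.67)]
wrist plug []
scene column [(array([ 0.4895, -0.2443,  0.0019]), 0.89)]
scene plug [(array([0.5633, 0.0083, 0.0109]), 0.64)]
side column [(array([ 0.4889, -0.2508,  0.006 ]), 0.71)]
side plug [(array([0.5601, 0.0041, 0.0086]), 0.92)]
```

```bash
python3 -m crank '[0.06,0.017,0,0,0.0878,0.12,0.034,0,0,0.0878,0.18,0.05,0,0,0.0878,0.23,0.065,0,0,0.0878,0.257,0.072,0,0,0.0878,0.257,0.072,0,0,0.0878,0.257,0.072,0.04,0,0.0878,0.257,0.072,0.08,0,0.0878,0.257,0.072,0.11,0,0.0878,0.257,0.072,0.129,0,0.0878,0.257,0.072,0.129,0,0.0878,0.257,0.072,0.129,0,0.0878]' 20
python3 -m crank '[0,0,0,0,0.02,0,0,0,0,0.02,0,0,0,0,0.02,0,0,0,0,0.02,0,0,0,0,0.02,0,0,0,0,0.02,0,0,0,0,0.02,0,0,0,0,0.02,0,0,0,0,0.02,0,0,0,0,0.02]' 20
```

```text
time_s: 15.68
ee_pos: [0.5601, 0.0031, 0.0963]
eef_rot: [[-0.007, 1.0, 0.001], [1.0, 0.007, -0.0], [-0.0, 0.001, -1.0]]
force: [-0.5, 0.4, -0.5]
finger_gap: 0.999
grasp_force: 0.0
time_s: 16.92
ee_pos: [0.5596, 0.0038, 0.0956]
eef_rot: [[-0.008, 1.0, -0.0], [1.0, 0.008, 0.0], [0.0, -0.0, -1.0]]
force: [0.8, 0.0, -2.6]
finger_gap: 0.338
grasp_force: 20.0
```

```bash
python3 -m crank '[0,0,-0.02,0,0.01,0,0,-0.05,0,0.01,0,0,-0.09,0,0.01,0,0,-0.14,0,0.01,0,0,-0.16,0,0.01,-0.05,0,-0.16,0,0.01,-0.1,0,-0.16,0,0.01,-0.15,0,-0.16,0,0.01,-0.2,0,-0.16,0,0.01,-0.25,0,-0.16,0,0.01,-0.3,0,-0.16,0,0.01,-0.328,-0.002,-0.16,0,0.01]' 20
python3 -m crank '[0,0,0,0,0.01,0,0,0,0,0.01]' 20
python3 - <<'E'
from h import *
p=cam('wrist'); w=save('wrist','w5'); s=save('side','s5')
for c in ['wrist','side']: spots(c,['plug','column'])
cv2.imwrite('pics/sw5.png',np.hstack([cv2.resize(w,(400,300)),cv2.resize(s[60:240,280:520],(400,300))])[:,:,::-1])
E
```

```text
time_s: 18.42
ee_pos: [0.5599, -0.3265, 0.2553]
eef_rot: [[-0.006, 1.0, -0.0], [1.0, 0.006, -0.0], [-0.0, -0.0, -1.0]]
force: [0.1, 0.4, -2.0]
finger_gap: 0.33
grasp_force: 20.0
time_s: 18.68
ee_pos: [0.5601, -0.3234, 0.2553]
eef_rot: [[-0.008, 1.0, -0.001], [1.0, 0.008, 0.001], [0.001, -0.001, -1.0]]
force: [-0.8, 0.3, -2.5]
finger_gap: 0.329
grasp_force: 20.0
wrist plug [(array([ 0.5609, -0.3218,  0.1673]), 0.86)]
wrist column [(array([ 0.4906, -0.2507,  0.0001]), 0.92)]
side plug [(array([ 0.5579, -0.3251,  0.1691]), 0.95)]
side column [(array([ 0.4889, -0.249 ,  0.0044]), 0.89)]
```

View pics/sw5.png

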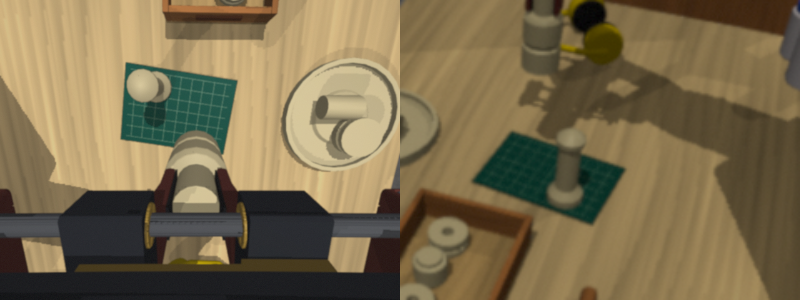

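Column upright on the mat, plug held upright beside it. Lowering the plug.

```bash
python3 -m crank '[0,0,0.05,0,0.01,0,0,0.1,0,0.01,0,0,0.14,0,0.01,0,0,0.155,0,0.01,0,0,0.161,0,0.01,0,0,0.164,0,0.01,0,0,0.165,0,0.01,0,0,0.165,0,0.01,0,0,0.165,0,0.01]' 20
python3 -m crank '[0,0,0,0,0.04,0,0,0,0,0.05,0,0,0,0,0.06,0,0,0,0,0.07,0,0,0,0,0.07,0,0,-0.03,0,0.07,0,0,-0.08,0,0.07,0,0,-0.13,0,0.07,0,0,-0.16,0,0.07,0,0,-0.16,0,0.07,0,0,-0.16,0,0.07]' 20
python3 - <<'E'
from h import *
robot.grab_frame('wrist');robot.grab_frame('scene');robot.grab_frame('side')
for c in ['wrist','scene','side']: spots(c,['column','plug','cutting_mat','barrel','mould_box'])
E
```

```text
time_s: 20.1
ee_pos: [0.5607, -0.3244, 0.0913]
eef_rot: [[-0.008, 1.0, 0.001], [1.0, 0.008, -0.001], [-0.001, 0.001, -1.0]]
force: [-0.9, -0.8, -1.1]
finger_gap: 0.332
grasp_force: 20.0
time_s: 21.48
ee_pos: [0.5597, -0.3238, 0.2494]
eef_rot: [[-0.008, 1.0, -0.002], [1.0, 0.008, 0.001], [0.001, -0.002, -1.0]]
force: [-0.6, -0.2, 0.1]
finger_gap: 0.796
grasp_force: 0.0
wrist column [(array([ 0.4891, -0.2519,  0.0035]), 0.98)]
wrist plug [(array([ 0.5616, -0.3249,  0.0022]), 0.95)]
wrist cutting_mat [(array([ 0.5236, -0.2903, -0.0001]), 0.63)]
wrist barrel [(array([ 0.5615, -0.3244,  0.0005]), 0.27)]
wrist mould_box [(array([ 0.5619, -0.3242,  0.0015]), 0.43)]
scene column [(array([ 0.4908, -0.2484, -0.0004]), 0.69)]
scene plug [(array([ 0.5631, -0.3196,  0.0032]), 0.72)]
scene cutting_mat [(array([ 0.5259, -0.2903,  0.0012]), 0.85)]
scene barrel [(array([ 0.6154, -0.033 ,  0.0095]), 0.95)]
scene mould_box [(array([0.5065, 0.296 , 0.0003]), 0.93)]
side column [(array([ 0.4888, -0.251 ,  0.0056]), 0.96)]
side plug [(array([ 0.5576, -0.3262,  0.0033]), 0.58)]
side cutting_mat [(array([ 0.525 , -0.2916, -0.0029]), 0.69), (array([ 0.4003,  0.0234, -0.0063]), 0.32)]
side barrel [(array([ 0.617 , -0.0299,  0.0069]), 0.8), (array([ 0.5958, -0.0302, -0.0021]), 0.51)]
side mould_box [(array([0.5106, 0.2871, 0.0019]), 0.59)]
```

```bash
python3 -m crank '[0.06,0.012,0,0,0.066,0.12,0.024,0,0,0.066,0.18,0.036,0,0,0.066,0.24,0.048,0,0,0.066,0.28,0.058,0,0,0.066,0.292,0.0585,0,0,0.066,0.292,0.0585,0.05,0,0.066,0.292,0.0585,0.1,0,0.066,0.292,0.0585,0.14,0,0.066,0.292,0.0585,0.151,0,0.066,0.292,0.0585,0.151,0,0.066]' 20
python3 - <<'E'
from h import *
p=cam('wrist'); w=save('wrist','w6'); 
for c in ['wrist']: spots(c,['barrel','wheel_left','wheel_right'])
b=[.616,-.0315,.009]; q=proj(p,rev('barrel',b)).round().astype(int); im=w[:,:,::-1].copy()
for u in q[::2]: cv2.circle(im,tuple(map(int,u)),1,(0,0,255),-1)
cv2.imwrite('pics/w6o.png',im)
print(box(p,'barrel',b)); m=robot.trace('barrel','wrist'); n=np.nonzero(m[0]['pixels']); print(n[1].min(),n[0].min(),n[1].max(),n[0].max(),m[0]['confidence'])
E
```

```text
time_s: 23.75
ee_pos: [0.6166, -0.0323, 0.0998]
eef_rot: [[-0.007, 1.0, -0.0], [1.0, 0.007, -0.0], [-0.0, -0.0, -1.0]]
force: [0.5, -0.3, 0.5]
finger_gap: 0.751
grasp_force: 0.0
wrist barrel [(array([ 0.6143, -0.0316,  0.0086]), 0.93)]
wrist wheel_left [(array([0.6126, 0.0311, 0.0108]), 0.82)]
wrist wheel_right [(array([ 0.6174, -0.0945,  0.01  ]), 0.88)]
[278.0797 210.355  349.3231 288.1164]
279 212 349 287 0.97
```

View pics/w6o.png

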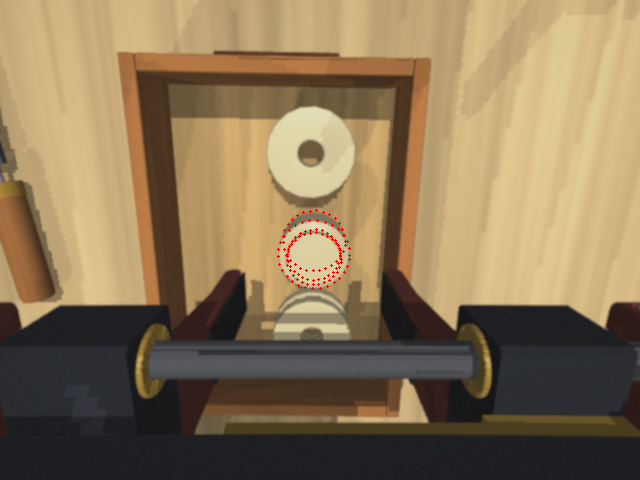

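The overlay matches the barrel (278–349, 210–288), which is centred between the fingers. Narrowing slightly and going down to grip.

```bash
python3 -m crank '[0,0,0,0,0.06,0,0,0,0,0.06,0,0,0,0,0.06,0,0,0.03,0,0.06,0,0,0.055,0,0.06,0,0,0.075,0,0.06,0,0,0.084,0,0.06,0,0,0.084,0,0.06,0,0,0.084,0,0.06]' 20
python3 -m crank '[0,0,0,0,0.02,0,0,0,0,0.02,0,0,0,0,0.02,0,0,0,0,0.02,0,0,0,0,0.02,0,0,0,0,0.02]' 20
```

```text
time_s: 25.12
ee_pos: [0.6172, -0.0318, 0.0164]
eef_rot: [[-0.008, 1.0, 0.001], [1.0, 0.008, -0.0], [-0.0, 0.001, -1.0]]
force: [0.6, -0.2, 0.3]
finger_gap: 0.689
grasp_force: 0.0
time_s: 25.88
ee_pos: [0.617, -0.0318, 0.0163]
eef_rot: [[-0.008, 1.0, 0.001], [1.0, 0.008, -0.0], [-0.0, 0.001, -1.0]]
force: [0.1, 0.8, 5.7]
finger_gap: 0.52
grasp_force: 20.0
```

```bash
python3 -m crank '[0,0,-0.02,0,0.02,0,0,-0.06,0,0.02,0,0,-0.12,0,0.02,0,0,-0.17,0,0.02,0.05,-0.016,-0.2,0,0.02,0.1,-0.032,-0.2,0,0.02,0.15,-0.048,-0.2,0,0.02,0.2,-0.064,-0.2,0,0.02,0.25,-0.08,-0.2,0,0.02,0.3,-0.096,-0.2,0,0.02,0.323,-0.105,-0.2,0,0.02,0.323,-0.105,-0.2,0,0.02]' 20
python3 -m crank '[0,0,0,0,0.02,0,0,0,0,0.02]' 20
python3 - <<'E'
from h import *
p=cam('wrist'); w=save('wrist','w7')
for c in ['wrist']: spots(c,['barrel','mould_box'])
print(p['world_from_camera'][:3,3])
E
```

```text
time_s: 27.38
ee_pos: [0.5081, 0.2919, 0.2165]
eef_rot: [[-0.011, 1.0, 0.001], [1.0, 0.011, 0.0], [0.0, 0.001, -1.0]]
force: [-0.8, 0.1, -1.0]
finger_gap: 0.517
grasp_force: 20.0
time_s: 27.62
ee_pos: [0.5094, 0.2893, 0.2159]
eef_rot: [[-0.007, 1.0, 0.0], [1.0, 0.007, -0.0], [-0.0, 0.0, -1.0]]
force: [0.1, -0.2, -0.3]
finger_gap: 0.517
grasp_force: 20.0
wrist barrel [(array([0.5074, 0.2887, 0.2054]), 0.67)]
wrist mould_box [(array([ 0.5117,  0.2925, -0.0007]), 0.73)]
[0.508  0.3591 0.3782]
```

View pics/w7.png

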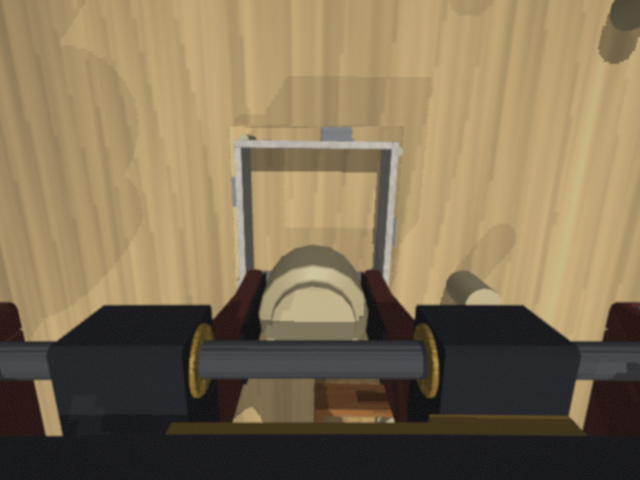

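The picture shows the box's far wall with top outer corners ≈(237,142) and (400,145), inner ≈(245,149) and (390,151). The barrel is held upright at (313,300).

```bash
python3 - <<'E'
from h import *
p=cam('wrist')
q=plane(p,[[237,142],[400,145],[245,149],[390,151],[242,240],[389,240]],.062); print(q)
print('base far edge', plane(p,[[231,127],[403,129]],.012))
# baseboard from side/scene
for c,pts in {'side':[[262,315],[347,346],[312,438],[221,401]]}.items(): pass
s=robot.grab_frame('scene'); d=robot.grab_frame('side')
for c in ['scene','side']: spots(c,['mould_box','mould_box'])
cv2.imwrite('pics/mb.png',np.hstack([cv2.resize(s[125:245,350:470],(400,400),interpolation=2),cv2.resize(d[300:450,205:355],(400,400),interpolation=2)])[:,:,::-1])
E
```

```text
[[0.4426 0.3609 0.062 ]
 [0.5825 0.3593 0.062 ]
 [0.4492 0.3551 0.062 ]
 [0.5742 0.3543 0.062 ]
 [0.443  0.2739 0.062 ]
 [0.5783 0.2749 0.062 ]]
base far edge [[0.4271 0.3752 0.012 ]
 [0.5961 0.3745 0.012 ]]
scene mould_box [(array([ 0.5087,  0.2966, -0.0028]), 0.96)]
scene mould_box [(array([ 0.5087,  0.2966, -0.0028]), 0.96)]
side mould_box [(array([0.511 , 0.2872, 0.0035]), 0.9)]
side mould_box [(array([0.511 , 0.2872, 0.0035]), 0.9)]
```

View pics/mb.png

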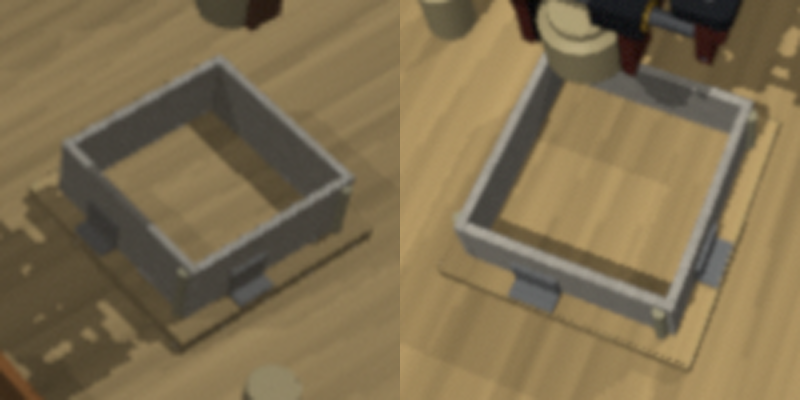

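```bash
python3 - <<'E'
from h import *
for c,q in {'scene':[[416,143],[368.6,168.5],[407,205.4],[455.6,179]],'side':[[227.5,385.5],[305.5,420],[338,338.6],[259.4,322.5]]}.items():
    r=plane(cam(c),q,.062); print(c,r[:,:2],r.mean(0))
p=cam('wrist');print(robot.state()['ee_pos']); spots('wrist',['barrel'])
m=robot.trace('barrel','wrist')[0]['pixels'];n=np.nonzero(m);print(n[1].min(),n[0].min(),n[1].max(),n[0].max(),box(p,'barrel',np.array([.509,.290,.209])))
E
```

```text
scene [[0.4475 0.3594]
 [0.4437 0.22  ]
 [0.5781 0.2218]
 [0.585  0.3588]] [0.5136 0.29   0.062 ]
side [[0.576  0.3611]
 [0.439  0.368 ]
 [0.4362 0.2226]
 [0.5756 0.2405]] [0.5067 0.2981 0.062 ]
[0.509  0.2903 0.2157]
wrist barrel [(array([0.5074, 0.2887, 0.2054]), 0.67)]
260 245 368 340 [260.0238 243.2563 370.3374 366.6507]
```

```bash
python3 -m crank '[0,0.003,0.05,0,0.02,0,0.003,0.1,0,0.02,0,0.003,0.15,0,0.02,0,0.003,0.18,0,0.02,0,0.003,0.19,0,0.02,0,0.003,0.194,0,0.02,0,0.003,0.196,0,0.02,0,0.003,0.196,0,0.02,0,0.003,0.196,0,0.02]' 20
python3 -m crank '[0,0,0,0,0.05,0,0,0,0,0.06,0,0,0,0,0.065,0,0,0,0,0.065,0,0,0,0,0.065,0,0,-0.03,0,0.065,0,0,-0.08,0,0.065,0,0,-0.13,0,0.065,0,0,-0.18,0,0.065,0,0,-0.2,0,0.065,0,0,-0.2,0,0.065]' 20
python3 - <<'E'
from h import *
p=cam('wrist')
for c in ['wrist','scene','side']: save(c,c+'8');spots(c,['barrel','mould_box'])
m=robot.trace('barrel','wrist')[0]['pixels'];n=np.nonzero(m);print(n[1].min(),n[0].min(),n[1].max(),n[0].max(),box(p,'barrel',np.array([.5115,.290,.012])))
for c in ['scene','side']:
    q=robot.trace('barrel',c)[0]['pixels'];n=np.nonzero(q);print(n[1].min(),n[0].min(),n[1].max(),n[0].max(),box(cam(c),'barrel',np.array([.5115,.290,.012])))
s=cv2.imread('pics/scene8.png');d=cv2.imread('pics/side8.png');w=cv2.imread('pics/wrist8.png')
cv2.imwrite('pics/mb8.png',np.hstack([cv2.resize(s[125:245,350:470],(400,400),interpolation=2),cv2.resize(w[100:420,160:480],(400,400),interpolation=2)]))
E
```

```text
time_s: 29.3
ee_pos: [0.5124, 0.2907, 0.0205]
eef_rot: [[-0.008, 1.0, 0.001], [1.0, 0.008, 0.001], [0.001, 0.001, -1.0]]
force: [0.1, -0.6, -1.7]
finger_gap: 0.52
grasp_force: 20.0
time_s: 30.68
ee_pos: [0.5128, 0.291, 0.2214]
eef_rot: [[-0.008, 1.0, 0.003], [1.0, 0.008, 0.002], [0.002, 0.003, -1.0]]
force: [-0.1, -0.4, 0.0]
finger_gap: 0.739
grasp_force: 0.0
wrist barrel [(array([0.5108, 0.2894, 0.0101]), 0.63)]
wrist mould_box []
scene barrel [(array([0.5128, 0.2925, 0.0121]), 0.88), (array([ 0.6162, -0.0926,  0.0101]), 0.37)]
scene mould_box [(array([ 0.5087,  0.291 , -0.0012]), 0.75)]
side barrel [(array([0.5127, 0.2915, 0.015 ]), 0.85)]
side mould_box [(array([0.51  , 0.2878, 0.0003]), 0.85)]
289 193 336 242 [288.4357 192.0696 335.8408 243.1128]
400 170 422 195 [398.9047 169.522  420.3534 194.4617]
269 350 296 383 [268.9822 350.6309 297.3264 383.8844]
```

View pics/mb8.png

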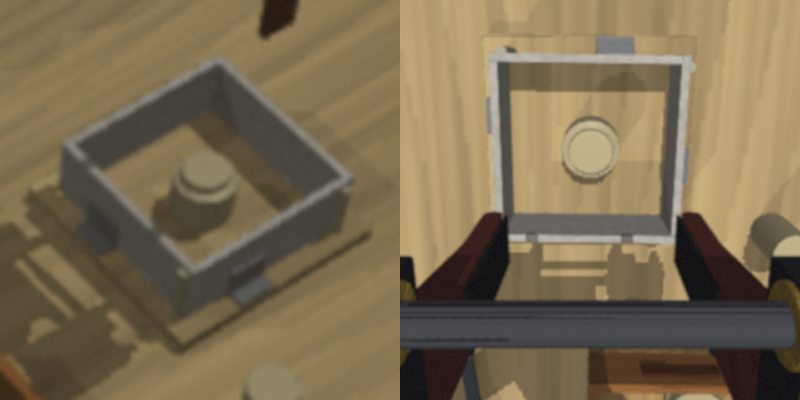

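```bash
python3 - <<'E'
from h import *
p=cam('wrist'); q=plane(p,[[232,143.2],[392.8,146.4],[378.4,294.4],[235.2,292.8]],.062); print(q,q.mean(0))
# barrel, same picture
f=fit('barrel',[(p,[289,193,336,242],(0,1,2,3))],[.511,.29,.012]); print(f)
f=least_squares(lambda X:box(p,'barrel',np.r_[X,.012])-[288.5,192.5,336.5,242.5],[.511,.29]); print(f.x,robot.state()['ee_pos'])
E
```

```text
[[0.44   0.3605 0.062 ]
 [0.5796 0.359  0.062 ]
 [0.5748 0.22   0.062 ]
 [0.436  0.2206 0.062 ]] [0.5076 0.29   0.062 ]
(array([0.5103, 0.2888, 0.0081]), array([ 0.4, -0.4, -0.4,  0.4]))
[0.5103 0.2896] [0.5119 0.2904 0.2194]
```

The barrel is ≈3 mm from the box's middle and upright. Now back for the column.

```bash
python3 -m crank '[-0.06,-0.003,0,0,0.07,-0.12,-0.006,0,0,0.07,-0.18,-0.009,0,0,0.07,-0.24,-0.012,0,0,0.07,-0.3,-0.015,0,0,0.07,-0.36,-0.018,0,0,0.07,-0.42,-0.021,0,0,0.07,-0.48,-0.024,0,0,0.07,-0.53,-0.026,0,0,0.07,-0.544,-0.026,0,0,0.07,-0.544,-0.026,0,0,0.07]' 20
python3 -m crank '[0,0,0,0,0.07,0,0,0,0,0.07]'
python3 - <<'E'
from h import *
for i in range(3): print(robot.state()['ee_pos']); robot.grab_frame('wrist')
p=cam('wrist'); robot.grab_frame('wrist'); spots('wrist',['column','plug'])
for t,x in (('column',[.490,-.2515,.003]),('plug',[.5605,-.324,.003])):
    m=robot.trace(t,'wrist')[0]['pixels'];n=np.nonzero(m);print(n[1].min(),n[0].min(),n[1].max(),n[0].max(),box(p,t,np.array(x)))
E
```

```text
time_s: 32.65
ee_pos: [0.4902, -0.2539, 0.2195]
eef_rot: [[-0.007, 1.0, -0.0], [1.0, 0.007, 0.0], [0.0, -0.0, -1.0]]
force: [-0.6, 0.8, 0.2]
finger_gap: 0.798
grasp_force: 0.0
time_s: 32.9
ee_pos: [0.4905, -0.2523, 0.2197]
eef_rot: [[-0.01, 1.0, -0.0], [1.0, 0.01, 0.0], [0.0, -0.0, -1.0]]
force: [-0.9, -0.4, 0.3]
finger_gap: 0.802
grasp_force: 0.0
[ 0.4905 -0.2523  0.2197]
[ 0.4905 -0.2525  0.2198]
[ 0.4905 -0.2527  0.2197]
wrist column [(array([ 0.4897, -0.2515,  0.0023]), 0.61)]
wrist plug [(array([ 0.5581, -0.3241,  0.0025]), 0.78)]
286 184 339 257 [286.609  185.8239 340.7244 261.441 ]
248 168 446 306 [351.2987 250.9507 420.5714 345.6277]
```

```bash
python3 -m crank '[0,0,0.05,0,0.07,0,0,0.1,0,0.07,0,0,0.135,0,0.07,0,0,0.145,0,0.07,0,0,0.145,0,0.07]' 20
python3 -m crank '[0,0,0,0,0.02,0,0,0,0,0.02,0,0,0,0,0.02,0,0,0,0,0.02,0,0,0,0,0.02,0,0,0,0,0.02,0,0,0,0,0.02,0,0,0,0,0.02]' 20
python3 -m crank '[0,0,-0.02,0,0.02,0,0,-0.06,0,0.02,0,0,-0.11,0,0.02,0,0,-0.15,0,0.02,0,0,-0.16,0,0.02,0.05,0.02,-0.16,0,0.02,0.1,0.04,-0.16,0,0.02,0.15,0.06,-0.16,0,0.02,0.178,0.07,-0.16,0,0.02,0.188,0.0705,-0.16,0,0.02,0.188,0.0705,-0.16,0,0.02,0.188,0.0705,-0.16,0,0.02]' 20
python3 - <<'E'
from h import *
for i in range(3): print(robot.state()['ee_pos']); robot.grab_frame('wrist')
p=cam('wrist'); robot.grab_frame('wrist'); robot.grab_frame('side'); spots('wrist',['column','plug','crate','wheel_left','wheel_right']); spots('side',['column'])
E
```

```text
time_s: 33.92
ee_pos: [0.4904, -0.2538, 0.0748]
eef_rot: [[-0.008, 1.0, -0.0], [1.0, 0.008, 0.0], [0.0, -0.0, -1.0]]
force: [-0.5, -0.3, -0.2]
finger_gap: 0.8
grasp_force: 0.0
time_s: 34.92
ee_pos: [0.4907, -0.254, 0.0754]
eef_rot: [[-0.008, 1.0, 0.001], [1.0, 0.008, -0.001], [-0.001, 0.001, -1.0]]
force: [-1.7, 0.2, 6.3]
finger_gap: 0.469
grasp_force: 20.0
time_s: 36.42
ee_pos: [0.5588, -0.0662, 0.2343]
eef_rot: [[-0.007, 1.0, -0.001], [1.0, 0.007, -0.0], [-0.0, -0.001, -1.0]]
force: [1.6, -0.4, -0.8]
finger_gap: 0.468
grasp_force: 20.0
[ 0.5588 -0.0662  0.2343]
[ 0.5589 -0.0663  0.2345]
[ 0.559  -0.0663  0.2346]
wrist column [(array([ 0.5584, -0.0682,  0.1636]), 0.68)]
wrist plug [(array([ 0.561 , -0.325 ,  0.0009]), 0.94)]
wrist crate [(array([ 0.5941, -0.0329, -0.0018]), 0.95), (array([ 0.5223, -0.2867,  0.0001]), 0.52)]
wrist wheel_left [(array([0.6133, 0.0349, 0.0123]), 0.69)]
wrist wheel_right [(array([ 0.6161, -0.0946,  0.0133]), 0.88)]
side column [(array([ 0.5589, -0.0665,  0.1639]), 0.76)]
```

```bash
python3 -m crank '[0.002,0,0.04,0,0.02,0.002,0,0.09,0,0.02,0.002,0,0.13,0,0.02,0.002,0,0.145,0,0.02,0.002,0,0.15,0,0.02,0.002,0,0.153,0,0.02,0.002,0,0.1535,0,0.02,0.002,0,0.1535,0,0.02]' 20
python3 -m crank '[0,0,0,0,0.05,0,0,0,0,0.06,0,0,0,0,0.07,0,0,0,0,0.08,0,0,0,0,0.08,0,0,-0.03,0,0.08,0,0,-0.08,0,0.08,0,0,-0.13,0,0.08,0,0,-0.16,0,0.08,0,0,-0.16,0,0.08]' 20
python3 - <<'E'
from h import *
for i in range(2): print(robot.state()['ee_pos']); robot.grab_frame('wrist')
robot.grab_frame('scene');robot.grab_frame('side')
for c in ['wrist','scene','side']: spots(c,['column'])
E
```

```text
time_s: 37.98
ee_pos: [0.5599, -0.0633, 0.0821]
eef_rot: [[-0.008, 1.0, 0.002], [1.0, 0.008, -0.0], [-0.0, 0.002, -1.0]]
force: [-0.9, -0.0, -0.5]
finger_gap: 0.462
grasp_force: 20.0
time_s: 39.22
ee_pos: [0.5607, -0.0634, 0.2436]
eef_rot: [[-0.008, 1.0, 0.005], [1.0, 0.008, -0.001], [-0.001, 0.005, -1.0]]
force: [-0.1, -0.2, -0.4]
finger_gap: 0.914
grasp_force: 0.0
[ 0.5607 -0.0634  0.2436]
[ 0.5596 -0.0632  0.2417]
wrist column [(array([ 0.5598, -0.0608,  0.0081]), 0.78)]
scene column [(array([ 0.5598, -0.0615,  0.0065]), 0.9)]
side column [(array([ 0.5584, -0.0636,  0.0112]), 0.61)]
```

```bash
python3 -m crank '[-0.06,0,0,0,0.07,-0.12,0,0,0,0.07,-0.18,0,0,0,0.07,-0.23,-0.001,0,0,0.07,-0.26,-0.001,0,0,0.07,-0.26,-0.001,0,0,0.07,-0.26,-0.001,0.05,0,0.07,-0.26,-0.001,0.1,0,0.07,-0.26,-0.001,0.14,0,0.07,-0.26,-0.001,0.15,0,0.07,-0.26,-0.001,0.15,0,0.07]' 20
python3 -m crank '[0,0,0,0,0.01,0,0,0,0,0.01,0,0,0,0,0.01,0,0,0,0,0.01,0,0,0,0,0.01,0,0,0,0,0.01,0,0,0,0,0.01,0,0,0,0,0.01,0,0,0,0,0.01]' 20
```

```text
time_s: 40.95
ee_pos: [0.5605, -0.3225, 0.0912]
eef_rot: [[-0.009, 1.0, -0.001], [1.0, 0.009, 0.0], [0.0, -0.001, -1.0]]
force: [0.9, -0.7, -0.7]
finger_gap: 0.794
grasp_force: 0.0
time_s: 42.08
ee_pos: [0.5605, -0.3233, 0.0914]
eef_rot: [[-0.008, 1.0, 0.0], [1.0, 0.008, -0.0], [-0.0, 0.0, -1.0]]
force: [-0.4, 0.1, 4.5]
finger_gap: 0.329
grasp_force: 20.0
```

```bash
python3 -m crank '[0,0,-0.02,0,0.01,0,0,-0.07,0,0.01,0,0,-0.13,0,0.01,0,0,-0.18,0,0.01,0,0,-0.2,0,0.01,0.05,0,-0.2,0,0.01,0.1,0.001,-0.2,0,0.01,0.15,0.001,-0.2,0,0.01,0.2,0.001,-0.2,0,0.01,0.25,0.002,-0.2,0,0.01,0.3,0.002,-0.2,0,0.01,0.328,0.002,-0.2,0,0.01]' 20
python3 -m crank '[0,0,0,0,0.01,0,0,0,0,0.01]' 20
python3 - <<'E'
from h import *
for i in range(3): print(robot.state()['ee_pos']); robot.grab_frame('wrist')
robot.grab_frame('side'); spots('wrist',['plug']); spots('side',['plug','column'])
E
```

```text
time_s: 43.58
ee_pos: [0.5591, 0.0071, 0.292]
eef_rot: [[-0.01, 1.0, 0.0], [1.0, 0.01, 0.0], [0.0, 0.0, -1.0]]
force: [0.8, -0.5, -2.0]
finger_gap: 0.331
grasp_force: 20.0
time_s: 43.82
ee_pos: [0.5597, 0.0043, 0.2916]
eef_rot: [[-0.008, 1.0, 0.0], [1.0, 0.008, -0.0], [-0.0, 0.0, -1.0]]
force: [-0.4, -0.6, -1.6]
finger_gap: 0.333
grasp_force: 20.0
[0.5597 0.0043 0.2916]
[0.5597 0.004  0.2915]
[0.5597 0.0038 0.2914]
wrist plug [(array([0.5592, 0.0037, 0.2031]), 0.69)]
side plug [(array([0.5585, 0.0015, 0.2033]), 0.55)]
side column [(array([ 0.5596, -0.0643,  0.0085]), 0.84)]
```

```bash
python3 -m crank '[0,0,0.04,0,0.01,0,0,0.09,0,0.01,0,0,0.14,0,0.01,0,0,0.17,0,0.01,0,0,0.185,0,0.01,0,0,0.19,0,0.01,0,0,0.193,0,0.01,0,0,0.1935,0,0.01,0,0,0.1935,0,0.01]' 20
python3 -m crank '[0,0,0,0,0.04,0,0,0,0,0.05,0,0,0,0,0.06,0,0,0,0,0.07,0,0,0,0,0.07,0,0,-0.03,0,0.07,0,0,-0.08,0,0.07,0,0,-0.13,0,0.07,0,0,-0.18,0,0.07,0,0,-0.18,0,0.07]' 20
python3 - <<'E'
from h import *
s=save('scene','sc9');d=save('side','sd9');robot.grab_frame('wrist')
for c in ['scene','side','wrist']: spots(c,['column','plug','barrel'])
cv2.imwrite('pics/fin.png',np.hstack([cv2.resize(s[130:340,220:500],(400,300)),cv2.resize(d[160:460,190:590],(400,300))])[:,:,::-1])
E
```

```text
time_s: 45.3
ee_pos: [0.5603, 0.0049, 0.0985]
eef_rot: [[-0.008, 1.0, 0.001], [1.0, 0.008, -0.0], [-0.0, 0.001, -1.0]]
force: [-0.3, -0.0, -2.0]
finger_gap: 0.332
grasp_force: 20.0
time_s: 46.55
ee_pos: [0.5621, 0.0048, 0.2821]
eef_rot: [[-0.008, 1.0, 0.008], [1.0, 0.008, -0.0], [-0.0, 0.008, -1.0]]
force: [-0.6, 0.4, -0.5]
finger_gap: 0.801
grasp_force: 0.0
scene column [(array([ 0.559 , -0.0614,  0.0107]), 0.69)]
scene plug [(array([0.5641, 0.0052, 0.0117]), 0.71), (array([ 0.6153, -0.0949,  0.0093]), 0.16)]
scene barrel [(array([0.5136, 0.2908, 0.0099]), 0.66)]
side column [(array([ 0.5587, -0.0655,  0.0105]), 0.68)]
side plug [(array([0.5587, 0.0011, 0.0088]), 0.77)]
side barrel [(array([0.674 , 0.2071, 0.0006]), 0.62), (array([0.5095, 0.291 , 0.0119]), 0.57)]
wrist column [(array([ 0.5609, -0.065 ,  0.0067]), 0.64), (array([0.615 , 0.03  , 0.0114]), 0.61)]
wrist plug [(array([0.5607, 0.0021, 0.0078]), 0.77)]
wrist barrel [(array([ 0.5933, -0.0316, -0.0021]), 0.48)]
```

View pics/fin.png

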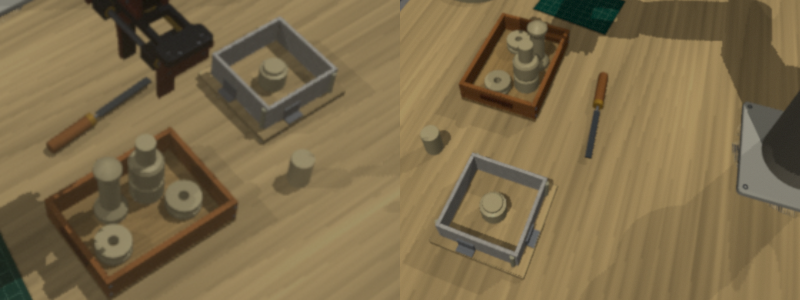

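Everything stands upright in place: column and plug in the crate, barrel centred in the mould box, wheels, file and offcut where they were, and the gripper clear. Handing in.

```bash
python3 -c "
from cell import robot
print(robot.finish_job())"
```

```text
the job is handed in; nothing more can be done
None
```

The job is handed in, with no verdict returned: the barrel stands upright about 3 mm from the mould box's middle, the column and plug are back in the crate within a few mm of where they started, and nothing was knocked over.

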